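Feel along the tray rollers

TASK

Check that the tray rollers of the packing bench run freely: run your fingertips lightly along the tops of all seven rollers, in the direction the trays travel, from the end with the low lip to the end with the tall end stop, so that every roller turns that way. Keep the touch gentle: the sprung roller bed may dip but must not be pushed right down onto its stops. Do not disturb or pick up the things standing around, and finish with the hand clear and the bed back up.

Things in the scene. Friction and masses are not known exactly. Their poses are not given: they have to be found in the camera images.
- rail_foot: fixed roller rail of bare metal, bolted to the bench: foot plate 100 x 360 x 14 mm, 360 mm along its y axis. Origin at the centre of the foot's underside, on the bench; z up. On it floats a sprung bed with seven plain steel rollers, diameter 24 mm, 72 mm long, axles along x, in a row along y at 28 mm spacing centred on the origin; roller tops 90 mm above the bench; bed side plates at x = +-41 mm, 6 mm thick, their tops 8 mm below the roller tops
- bed (a joint): how far the sprung bed with all rollers is pressed straight down, m: 0 at rest (up), 0.022 on its stops. About 3 N starts it, then 0.4 N per mm; it springs back by itself
- roller1_top (a point): top middle of roller 1, the roller at the rail's -y end (84 mm from the middle); moves down with the bed
- roller7_top (a point): top middle of roller 7, the roller at the rail's +y end (84 mm from the middle); moves down with the bed
- end_stop: tall end stop: upright metal plate 90 mm wide, 6 mm thick (foot 24 mm), fixed across one end of the rail, 150 mm from the rail's middle (66 mm beyond the last roller's axle); its top is 122 mm above the bench, 32 mm above the rollers. Origin at the middle of its underside, 14 mm above the bench. It is on the +y or the -y end of the rail
- entry_lip: low rounded lip, 90 mm wide, 12 mm thick on top, fixed across the other end, 150 mm from the rail's middle; its top is 82 mm above the bench, 8 mm below the rollers. Origin at the middle of its underside, 14 mm above the bench
- roller1 (a joint): turn of roller 1 of 7, counted from the rail's -y end; its axle is at y = -84 mm in the rail_foot frame. 0 at the start; positive when its top has moved toward the rail's +y, negative toward -y. It turns freely either way, stopping when no longer rubbed
- roller2 (a joint): turn of roller 2 of 7, counted from the rail's -y end; its axle is at y = -56 mm in the rail_foot frame. 0 at the start; positive when its top has moved toward the rail's +y, negative toward -y. It turns freely either way, stopping when no longer rubbed
- roller3 (a joint): turn of roller 3 of 7, counted from the rail's -y end; its axle is at y = -28 mm in the rail_foot frame. 0 at the start; positive when its top has moved toward the rail's +y, negative toward -y. It turns freely either way, stopping when no longer rubbed
- roller4 (a joint): turn of roller 4 of 7, counted from the rail's -y end; its axle is at y = 0 mm in the rail_foot frame. 0 at the start; positive when its top has moved toward the rail's +y, negative toward -y. It turns freely either way, stopping when no longer rubbed
- roller5 (a joint): turn of roller 5 of 7, counted from the rail's -y end; its axle is at y = 28 mm in the rail_foot frame. 0 at the start; positive when its top has moved toward the rail's +y, negative toward -y. It turns freely either way, stopping when no longer rubbed
- roller6 (a joint): turn of roller 6 of 7, counted from the rail's -y end; its axle is at y = 56 mm in the rail_foot frame. 0 at the start; positive when its top has moved toward the rail's +y, negative toward -y. It turns freely either way, stopping when no longer rubbed
- roller7 (a joint): turn of roller 7 of 7, counted from the rail's -y end; its axle is at y = 84 mm in the rail_foot frame. 0 at the start; positive when its top has moved toward the rail's +y, negative toward -y. It turns freely either way, stopping when no longer rubbed
- spray_bottle: loose white bottle standing beyond the rail, diameter 56, 150 mm tall; origin at the centre of its underside; leave alone
- bowl: loose wooden bowl beyond the rail, diameter 110, 50 mm tall; origin under its centre; leave alone
- whetstone: loose grey whetstone lying on the robot's side of the rail, 60 x 150 x 25 mm; origin at the centre of its underside; leave alone
- tub: loose small white tub on the robot's side of the rail, diameter 60, 35 mm tall; origin under its centre; leave alone

How it is judged:
On the way, in this order (a step that is already met when the one before it is completed fails the run):
1. the first roller, next to the low lip, has been turned toward the end stop (((y of end_stop in the frame of rail_foot above 0 m and value of joint roller1 above 0.5 rad) or (y of end_stop in the frame of rail_foot below 0 m and value of joint roller7 below -0.5 rad))).
2. the fingers have run on to the middle: the first four rollers have been turned (((y of end_stop in the frame of rail_foot above 0 m and value of joint each of roller1, roller2, roller3, roller4 above 0.5 rad) or (y of end_stop in the frame of rail_foot below 0 m and value of joint each of roller4, roller5, roller6, roller7 below -0.5 rad))).
3. the fingers have run on to the end: all seven rollers have been turned (((y of end_stop in the frame of rail_foot above 0 m and value of joint each of roller1, roller2, roller3, roller4, roller5, roller6, roller7 above 0.5 rad) or (y of end_stop in the frame of rail_foot below 0 m and value of joint each of roller1, roller2, roller3, roller4, roller5, roller6, roller7 below -0.5 rad))).
At the end, for the whole second after the job is handed in: all seven rollers stand turned at least 0.5 rad (about a twelfth of a turn) toward the end stop, the bed is back up (within 1 mm), and the things around are where they were (within 15 mm) (((y of end_stop in the frame of rail_foot above 0 m and value of joint each of roller1, roller2, roller3, roller4, roller5, roller6, roller7 above 0.5 rad) or (y of end_stop in the frame of rail_foot below 0 m and value of joint each of roller1, roller2, roller3, roller4, roller5, roller6, roller7 below -0.5 rad)) and value of joint bed below 0.001 m and distance of each of spray_bottle, bowl, whetstone, tub from where it was at the start of the episode below 0.015 m); the robot touches nothing.
It fails at once if the roller bed was pushed down onto its stops (more than 20 mm) (value of joint bed above 0.02 m).
It fails at once if the spray bottle was disturbed or lifted (distance of spray_bottle from where it was at the start of the episode above 0.015 m or angle between spray_bottle's own z axis and vertical above 0.25 rad).
It fails at once if the bowl was disturbed or lifted (distance of bowl from where it was at the start of the episode above 0.015 m or angle between bowl's own z axis and vertical above 0.25 rad).
It fails at once if the whetstone was disturbed or lifted (distance of whetstone from where it was at the start of the episode above 0.015 m or angle between whetstone's own z axis and vertical above 0.25 rad).
It fails at once if the small tub was disturbed or lifted (distance of tub from where it was at the start of the episode above 0.015 m or angle between tub's own z axis and vertical above 0.25 rad).
It also fails if it takes over 45 s, if anything falls off the work surface, if the arm or the gripper's body presses on something with over 40 N, if the wrist force passes 120 N, or if a joint passes its speed limit or range.

ROBOT

A 7-joint arm with a two-finger parallel gripper is mounted at the origin on the work surface. World frame = base frame: x ahead of the robot, y to its left, z up, the work surface at z = 0. Lengths are in m, angles in rad, forces in N, time in s.
With the tool pointing down it reaches from about 0.375 to 0.925 m from the base axis. Payload 3.1 kg.
Tool frame: the origin (TCP) lies midway between the tips of the shut fingers; the grasp point (between the pads) lies 19 mm behind it; z points along the fingers, y is the line along which they close (so a half turn about z gives the same grasp; the last joint's range is limited). The gripper opens to 85 mm and grips with 20 to 120 N. Pads are 22 mm wide; open, the fingers measure 114 mm over their backs; the gripper's body (76 mm by 85 mm) begins 54 mm behind the grasp point. The pads swing forward as they close: fully open they stand 13 mm farther back than shut.
Start: joints at [1.053, 0.383, 0.044, 1.598, -0.018, 1.161, -0.05], TCP at [0.265, -0.594, 0.231] pointing down, gripper open.
Joint ranges: [-2.61, 2.61], [-0.41, 2.15], [-1.48, 1.57], [0, 2.5], [-1.57, 4.71], [0.05, 1.97], [-2.85, 2.85]. Speed limits (rad/s): [2.79, 2.79, 3.14, 3.14, 3.14, 3.14, 3.14].

INTERFACE

Orientations are given as a rotation vector (axis times angle).
In Python, from rig import r gives the robot as it stands. Calls block until the motion is done:
- r.move_ptp(position, orientation): joint-space move of the TCP to a pose.
- r.move_linear(position, v=0.15, rotation=None, stop_force=None): straight line of the TCP; rotation=None keeps the orientation; v is the mean speed in m/s. With stop_force (N) it stops when the force on the tool has changed by that much, and returns True; else False.
- r.move_j(angles): joint-space move.
- r.open() and r.close_gripper(grasp_force=None): open the fingers fully, or close them until they stop; grasp_force is the grip in N (None keeps the last).
- r.pause(seconds).
- r.ik(position, orientation): joint angles nearest the present ones, or None.
- r.state(): the state.
- r.get_image(name): name is "scene" or "top" or "wrist"; returns the picture (480x640x3 uint8, blue, green, red); there is no depth.
- r.camera_info(name): a dict with "intrinsics" (3x3 intrinsics, pixels), "k1" (the pictures are not rectified: a ray, as slopes to the right and down, at radius r is drawn at 1 + k1 r^2 times it, then the intrinsics apply), "R" (3x3) and "t" (3): a world point X has camera coordinates R X + t. Camera axes: x right, y down, z forward; pixel columns grow to the right and rows downward; lengths in m; the calibration is good to about 2 mm. A picture is of the moment at which its call begins: read the wrist's pose just before it. camera_info takes no time and is no camera call; for the wrist camera it gives the pose at the moment of the call.
A pose or a line that the arm cannot do raises r.IKError and nothing moves.
- r.sign_off(): hands the job in; it is judged then, once.
The state is a dict: "time_s": time; "joint_positions": joint angles; "dq": joint speeds; "joint_efforts": joint torques, N m; "eef_pos": TCP position; "tcp_rot": TCP orientation; "contact_force": force on the tool from outside, world axes, zero at the start; "torque": the same for the moment, N m; "gripper_width": opening from 0.0 (shut) to 1.0 (fully open); "grasp_force": force on a finger pad.
Only numpy, scipy, OpenCV 4.12 (cv2) and the standard library are available. Lean on these libraries where they do the work, as an engineer would, in place of code of your own. Each camera call takes 0.05 s, during which the arm holds its last target. There are 200 camera calls.

## Working session

There is one attempt and no reset: what is moved stays moved. The work goes in short steps, each a Python script; the robot and the scene stay as the last script left them, time stands still between calls to the robot, and variables do not carry over. Pictures are saved under pics/ and viewed, at most 10 in all, crops included, and the job is handed in when it is done.

```bash
mkdir -p pics; python3 - <<'E'
from rig import r
import cv2
for n in("top","scene"):
    cv2.imwrite(f"pics/{n}.png",r.get_image(n)); c=r.camera_info(n); print(n,c)
s=r.state();print(s["tcp_rot"],s["contact_force"],s["time_s"])
E
```

```text
top {'intrinsics': array([[578.61100513,   0.        , 317.63174388],
       [  0.        , 578.61100513, 234.07120115],
       [  0.        ,   0.        ,   1.        ]]), 'k1': -0.0486396666127673, 'R': array([[ 0.01495958, -0.99971255, -0.01873558],
       [-0.9940468 , -0.01284714, -0.10819383],
       [ 0.10792203,  0.02024258, -0.99395325]]), 't': array([0.0449197 , 0.55304781, 1.06421339])}
scene {'intrinsics': array([[487.0666852 ,   0.        , 308.67108629],
       [  0.        , 487.0666852 , 239.12845183],
       [  0.        ,   0.        ,   1.        ]]), 'k1': -0.12502608448190286, 'R': array([[-0.77759779,  0.62855902, -0.01597613],
       [ 0.50047175,  0.60335867, -0.62087547],
       [-0.38061754, -0.49078699, -0.7837464 ]]), 't': array([ 0.40465345, -0.25194845,  1.2336094 ])}
[-3.07032721e+00 -6.54243628e-01  9.59686694e-04] [-1.28454977 -0.71273431 -0.09442146] 0.1
```

View pics/top.png

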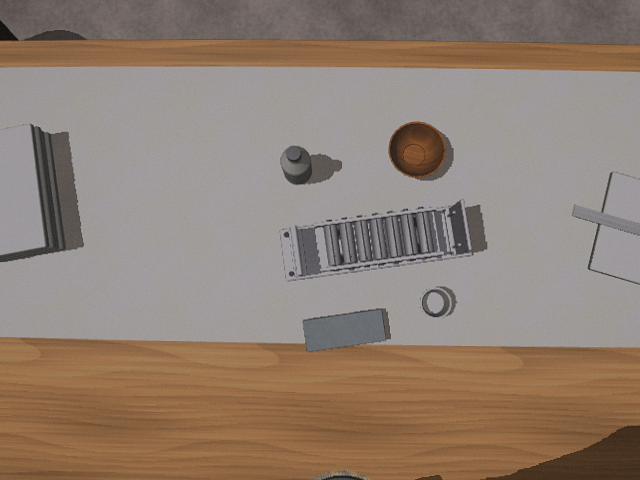

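View pics/scene.png

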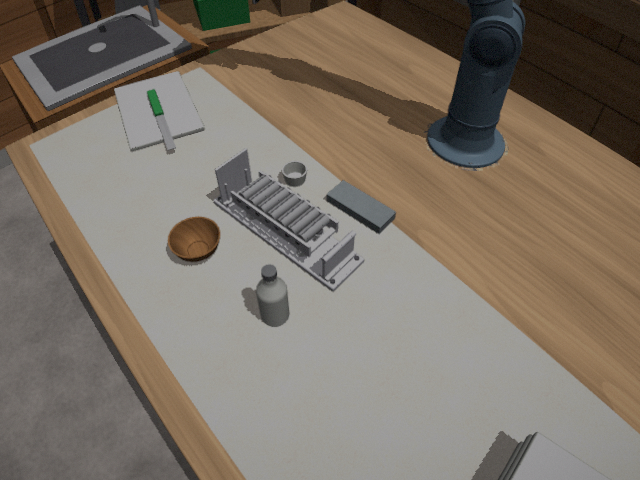

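The tall stop is on the right in the top view (world -y, around pixel 460,228). The low lip is on the left (around 292,252). The tub and whetstone are on the near side, the bottle and bowl on the far side. I'll enlarge the rail next.

```bash
python3 - <<'E'
import cv2
i=cv2.imread("pics/top.png")[190:295,270:490]
cv2.imwrite("pics/crop.png",cv2.resize(i,None,fx=3.6,fy=3.6,interpolation=cv2.INTER_CUBIC))
E
```

```text
(no output)
```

View pics/crop.png

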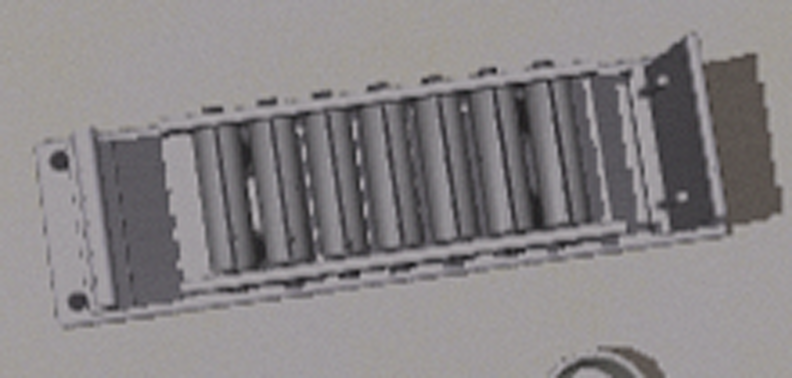

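```bash
cat > h.py <<'E'
import numpy as np, cv2
from rig import r
def pix2w(cam,px,z):
    K,k=np.array(cam["intrinsics"]),cam["k1"]
    n=cv2.undistortPoints(np.array([px],float),K,np.array([k,0,0,0,0.]))[0,0]
    R,t=np.array(cam["R"]),np.array(cam["t"]); c=-R.T@t; d=R.T@np.r_[n,1]
    return c+d*(z-c[2])/d[2]
E
python3 - <<'E'
from h import *
c=r.camera_info("top")
f=lambda u,v,z:pix2w(c,((u+.5)/3.6-.5+270,(v+.5)/3.6-.5+190),z)
P={}
for n,u,v,z in [("first a",215,125,.09),("first b",233,270,.09),("last a",549,82,.09),("last b",570,222,.09),("footTL",38,143,.014),("footBL",62,326,.014),("footBR",728,237,.014),("stop t1",692,37,.122),("stop t2",724,228,.122),("lip1",85,130,.082),("lip2",108,307,.082)]:
    P[n]=f(u,v,z);print(n,P[n].round(4))
a=(P["first a"]+P["first b"])/2;b=(P["last a"]+P["last b"])/2
print(a,b,np.linalg.norm(b-a),"len",np.linalg.norm(P["first a"]-P["first b"]))
d=(b-a);print("dir",np.degrees(np.arctan2(d[1],d[0])),"stop",(P["stop t1"]+P["stop t2"])/2, "lip",(P["lip1"]+P["lip2"])/2,"mid",(a+b)/2)
for n,u,v,z in[("bottle top",293,154,.15),("bowl",417,150,.05),("tub",436,302,.035),("stone",345,329,.025)]:print(n,pix2w(c,(u,v),z).round(3))
E
```

```text
first a [0.5637 0.0307 0.09  ]
first b [0.4916 0.0209 0.09  ]
last a [ 0.5874 -0.1353  0.09  ]
last b [ 0.5176 -0.1454  0.09  ]
footTL [0.5623 0.1252 0.014 ]
footBL [0.4649 0.1103 0.014 ]
footBR [ 0.5168 -0.2422  0.014 ]
stop t1 [ 0.6055 -0.1995  0.122 ]
stop t2 [ 0.5131 -0.2137  0.122 ]
lip1 [0.5613 0.0959 0.082 ]
lip2 [0.4728 0.0827 0.082 ]
[0.52765015 0.02576382 0.09      ] [ 0.55247713 -0.14037043  0.09      ] 0.16797906574283927 len 0.07268839886729012
dir -81.50065929831425 stop [ 0.55927563 -0.20660763  0.122     ] lip [0.51706729 0.08927195 0.082     ] mid [ 0.54006364 -0.0573033   0.09      ]
bottle top [0.677 0.094 0.15 ]
bowl [ 0.712 -0.133  0.05 ]
tub [ 0.428 -0.169  0.035]
stone [ 0.375 -0.001  0.025]
```

```bash
cat >> h.py <<'E'
from scipy.spatial.transform import Rotation as Ro
A=np.array([.52765,.02576,.09]); B=np.array([.55248,-.14037,.09]); D=(B-A)/np.linalg.norm(B-A)
x=np.array([-D[1],D[0],0]); ROT=Ro.from_matrix(np.c_[x,D,[0,0,-1]]).as_rotvec()
P=lambda s,h:A+D*s+np.array([0,0,h])   # s along rail from first axle, h above roller tops
def force(n=5):
    o=[]
    for _ in range(n): r.pause(.02); o.append(r.state()["contact_force"])
    return np.mean(o,0)
E
python3 - <<'E'
from h import *
r.close_gripper()
r.move_ptp(P(-36,0)*0+P(-.036,.16),ROT)
r.move_linear(P(-.036,.03),v=.1)
print(r.state()["eef_pos"],P(-.036,.03),r.state()["time_s"],force(),r.state()["gripper_width"])
cv2.imwrite("pics/s2.png",cv2.resize(r.get_image("scene")[120:320,170:430],None,fx=3,fy=3))
E
```

```text
[0.52304438 0.0615145  0.1207547 ] [0.5223285  0.06136452 0.12      ] 4.8167 [ 0.05252843 -0.10485135 -0.13586996] -0.0011685110095110314
```

View pics/s2.png

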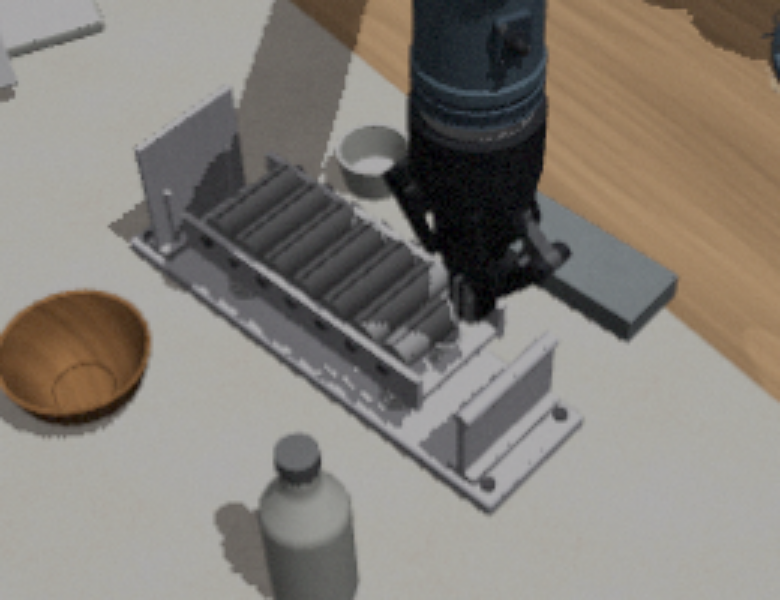

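The fingertip is near crop pixel (475,305). The finger knuckles (565,250 and 400,180) stick out along the rail and could reach the tall stop. I'll turn the hand 90° so they point across the rail, and check where the tip projects.

```bash
cat >> h.py <<'E'
Rm=Ro.from_rotvec(ROT)
E
python3 - <<'E'
from h import *
c=r.camera_info("scene")
p,_=cv2.projectPoints(np.array([r.state()["eef_pos"]]),cv2.Rodrigues(np.array(c["R"]))[0],np.array(c["t"]),np.array(c["intrinsics"]),np.array([c["k1"],0,0,0,0.]))
print("tip in crop",(p[0,0]-[170,120])*3)
q0=np.array(r.state()["joint_positions"]);print(q0.round(2))
for sg in(1,-1):
    rv=(Rm*Ro.from_rotvec([0,0,sg*np.pi/2])).as_rotvec()
    for pt in(P(-.036,.05),P(.19,-.006)):
        q=r.ik(pt,rv); print(sg,None if q is None else np.round(q,2))
E
```

```text
tip in crop [471.77367216 312.19741584]
[ 0.31  0.34 -0.57  1.97  0.24  0.9  -1.81]
1 [-0.99  0.37  0.93  2.01 -0.37  0.94 -2.85]
1 [-0.01  0.43  0.26  1.89 -0.15  0.83 -2.66]
-1 [ 0.55  0.39 -0.87  1.94  0.36  0.97 -0.34]
-1 [ 0.81  0.54 -0.74  1.85  0.45  0.92  0.01]
```

```bash
cat >> h.py <<'E'
RV=(Rm*Ro.from_rotvec([0,0,-np.pi/2])).as_rotvec()
E
python3 - <<'E'
from h import *
r.move_ptp(P(-.036,.05),RV)
r.move_linear(P(-.034,.012),v=.08)
f0=force(); print(r.state()["eef_pos"],P(-.034,.012))
print("hit",r.move_linear(P(-.034,-.005),v=.04,stop_force=4)); print((force()-f0).round(2))
for s in [-.007,0,.014,.028]:
    hit=r.move_linear(P(s,-.005),v=.04,stop_force=25)
    e=np.array(r.state()["eef_pos"])-A
    print(s,hit,(force(3)-f0).round(2),"s",(e@D).round(4),"h",e[2].round(4),r.state()["time_s"])
    if hit: break
cv2.imwrite("pics/s3.png",cv2.resize(r.get_image("scene")[120:320,170:430],None,fx=3,fy=3))
E
```

```text
[0.52300228 0.05966189 0.10226596] [0.52262414 0.05938649 0.102     ]
hit False
[-0.1   0.15 -0.11]
-0.007 False [-1.33  0.54  4.45] s -0.0063 h -0.0047 8.5167
0 False [-1.23  0.18  4.39] s 0.0007 h -0.0049 8.8917
0.014 False [ 0.32 -1.33  3.44] s 0.015 h -0.005 9.4417
0.028 False [-0.29  0.1   4.68] s 0.0288 h -0.0049 9.9917
```

View pics/s3.png

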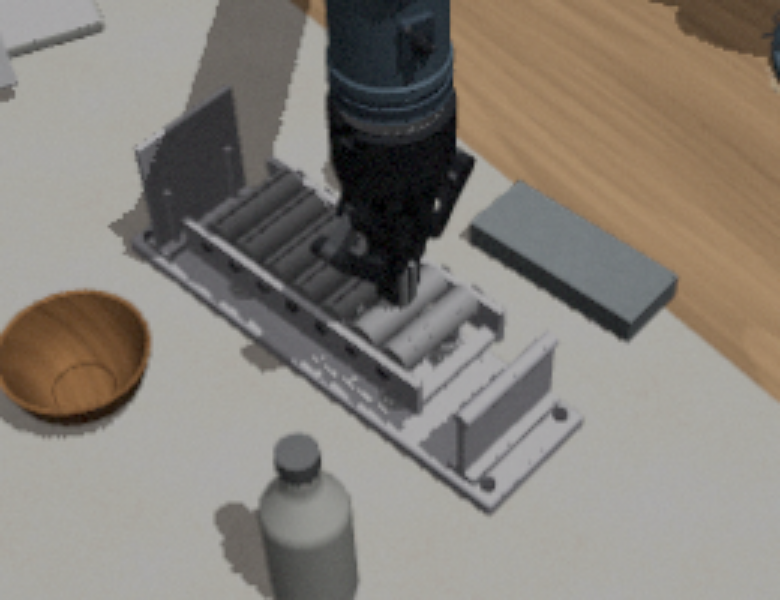

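Contact is about 4.5 N, which matches a dip of roughly 4 mm, and the tip is central on the rollers. I'll carry on to the end and lift off while moving forward.

```bash
python3 - <<'E'
from h import *
for s in [.056,.084,.112,.140,.168,.182]:
    hit=r.move_linear(P(s,-.005),v=.04,stop_force=25)
    e=np.array(r.state()["eef_pos"])-A
    print(s,hit,r.state()["contact_force"],"s",(e@D).round(4),"h",e[2].round(4),r.state()["time_s"])
    if hit: break
r.move_linear(P(.190,.004),v=.04)
r.move_linear(P(.190,.15),v=.15)
q=r.ik(P(-.05,.28),RV)
r.move_ptp(P(-.2,.25),RV); print(r.state()["time_s"],r.state()["contact_force"])
i=r.get_image("top"); cv2.imwrite("pics/t4.png",cv2.resize(i[110:350,270:490],None,fx=2.5,fy=2.5,interpolation=cv2.INTER_CUBIC))
E
```

```text
0.056 False [ 1.24755322 -0.03132016  4.50866566] s 0.0562 h -0.0049 10.8917
0.084 False [0.91226459 0.99832366 4.56367289] s 0.0843 h -0.0049 11.7417
0.112 False [ 0.80594564 -0.69597793  5.13951459] s 0.1122 h -0.005 12.5917
0.14 False [ 0.36347391 -0.85538059  5.12374794] s 0.1403 h -0.005 13.4417
0.168 False [ 0.2977529  -0.01757055  5.49182381] s 0.1683 h -0.005 14.2917
0.182 False [ 0.39661242 -2.96880097  3.72676951] s 0.1845 h -0.005 14.7917
17.8583 [ 0.82007221 -0.36266686  0.12932586]
```

View pics/t4.png

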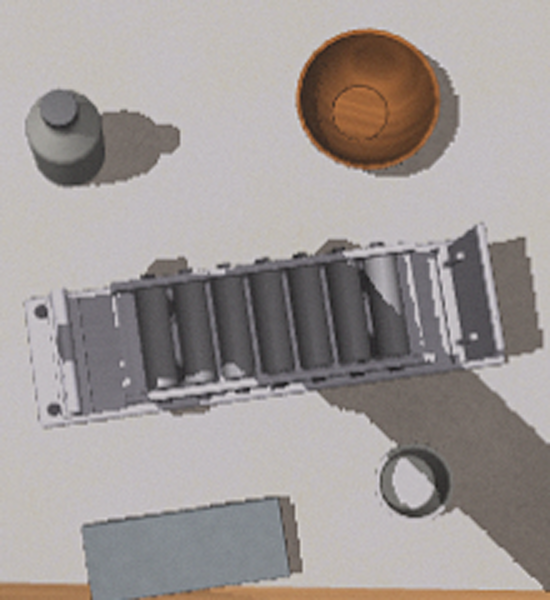

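Nothing around has moved and the bed looks back up. Each roller top was rubbed over more than 22 mm (about 1.8 rad) at roughly 5 N, and the hand is clear.

```bash
python3 -c "
from rig import r
print(r.sign_off())"
```

```text
the job is handed in; nothing more can be done
None
```

I ran the shut fingertips along all seven rollers from the lip to the end stop at about 4–5 N and handed the job in: no object moved and the hand is clear, but the plain rollers show no marks, so their turning is inferred from the steady contact, not seen.

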